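# Change the lapping drive to the marked gear

### The job

Change gear on the lapping drive: push the orange clutch lever fully away from the robot to disengage it, take the yellow-knobbed range lever across its neutral slot and fully forward into the lane marked by the green disc, then pull the clutch lever fully back again and let go of both. Never enter another gear or shift with the clutch engaged, and do not touch the peg rail or the lap rings that hang over the gearbox (come in at a slant under them); leave the valve plate, reed tray and plug gauge where they are.

Things in the scene. Friction and masses are not known exactly. Their poses are not given: they have to be found in the camera images.
- gearbox: Fixed green gearbox 200 (x) x 220 (y) x 88 mm; gate plate top at 97 mm. Origin: centre of underside; +x is forward, away from the robot. H gate: neutral slot along y at x=0, two fore-and-aft lanes at y=+24 and -24 mm, all 18 mm wide; stem 12 mm thick. To enter a lane the stem must be 21 mm or more off centre at gate height (sideways stop at 26 mm)
- range_shift (a joint): Fore-and-aft angle of the range lever, rad: 0 neutral, +0.4 fully forward (in gear), -0.4 fully back. Axis: the gearbox y axis, through the pivot at (0, 0, 20 mm) of the gearbox frame. Friction holds it where it is left: some 1.5 to 3 N at the knob
- range_select (a joint): Sideways angle of the range lever, rad: 0 centre, positive to the gearbox's +y, stops at +-0.36, lanes at +-0.33 to 0.36. Starts near the centre. Same pivot and friction. Knob centre in the gearbox frame, mm: x = 170 cos(select) sin(shift), y = 170 sin(select), z = 20 + 170 cos(select) cos(shift)
- range_knob (a point): Centre of the yellow ball knob (34 mm diameter) of the range lever, 170 mm from the pivot; 190 mm above the bench when upright. Steel stem 12 mm thick below it
- range_stem (a point): Point on the range lever's stem axis at gate height, 73.5 mm from the pivot
- disc_green: Flat green disc, 28 mm diameter, 4 mm thick, fixed on the gate plate beside the forward end of one lane, on its outer side: it marks the gear wanted. Origin: centre of its underside, 42 mm forward of the gearbox centre and 48 mm to one side; axes parallel to the gearbox's. It may be at the left or the right lane
- disc_red: Flat red disc, same size, beside the other lane: not this gear
- clutch_box: Green clutch housing, fixed, 110 (x) x 90 (y) x 60 mm high. Origin: centre of its underside. Clutch pivot at (0, 0, 50 mm), axis along its y; the lever swings in its x-z plane
- clutch (a joint): Clutch lever angle, rad: 0 engaged (leans 0.45 rad towards -x of the clutch box, towards the robot), 0.9 disengaged (leans 0.45 rad towards +x). Stays where it is left: 1.5 to 3 N at the knob moves it
- clutch_knob (a point): Centre of the clutch lever's orange ball knob (32 mm diameter), 120 mm from the pivot, about 158 mm above the bench at either end
- peg_rail: Wooden bar 360 mm long (y), 340 to 380 mm up, on two 18 mm posts at y=+-160 mm; bar and posts at x=+30 mm of the origin (bench level, 70 to 78 mm forward of the gearbox centre). Three lap rings, 96 mm outside, 12 mm thick, hang in the plane x=-5 mm over y=+-153 mm, lowest edge 265 mm up: a vertical gripper on the range knob would run into them as the lever goes forward
- valve_plate: Rejected steel valve plate, 140 mm diameter, 10 mm thick, lying loose on the bench (bystander). Origin: centre of its underside
- reed_tray: Grey plastic reed tray 160 (x) x 100 (y) x 30 mm, loose (bystander). Origin: centre of its underside
- plug_gauge: Brass plug gauge with steel ends, 150 mm long along its y, 28 mm thick, loose (bystander). Origin: underside of its middle
Mind the look-alikes: they are no part of the job. What is shaped like the clutch_box but purple or red is not meant.

How it is judged (in metres and radians):
On the way, in this order (a step that is already met when the one before it is completed fails the run):
1. the clutch lever is pushed fully away (disengaged) (value of joint clutch above 0.75 rad), for 0.1 s.
2. with the clutch still disengaged, the range lever is fully forward in the green disc's lane (value of joint range_shift above 0.33 rad and y of range_stem in the frame of disc_green between -0.034 and 0.034 m and value of joint clutch above 0.7 rad), for 0.2 s.
3. the clutch lever is pulled fully back (engaged), the gear still in (value of joint range_shift above 0.33 rad and y of range_stem in the frame of disc_green between -0.034 and 0.034 m and value of joint clutch below 0.15 rad), for 0.2 s.
At the end, for the whole second after the job is handed in: The range lever stands fully forward (over 0.33 of 0.4 rad) in the lane of the green disc (stem within 34 mm sideways of the disc's centre), the clutch lever is back in its engaged position (under 0.15 rad), both at rest (all of step 3 and velocity of joint clutch between -0.1 and 0.1 rad/s and velocity of joint range_shift between -0.1 and 0.1 rad/s and velocity of joint range_select between -0.1 and 0.1 rad/s); the robot touches nothing.
It fails at once if the range lever is part-way into a gear while the clutch is engaged (value of joint clutch below 0.35 rad and value of joint range_shift between 0.15 and 0.28 rad).
It fails at once if the range lever enters the forward gear of the red disc (value of joint range_shift above 0.18 rad and (y of range_stem in the frame of disc_green above 0.05 m or y of range_stem in the frame of disc_green below -0.05 m)).
It fails at once if the range lever enters a rear gear (value of joint range_shift below -0.18 rad).
It fails at once if the robot touches the peg rail or its rings (contact force between any of the arm, the fingers and peg_rail above 1 N).
It fails at once if a bystander is moved: plate, tray or gauge by over 15 mm (distance of any of valve_plate, reed_tray, plug_gauge from where it was at the start of the episode above 0.015 m).
It also fails if it takes over 59 s, if anything falls off the work surface, if the arm or the gripper's body presses on something with over 40 N, if the wrist force passes 120 N, or if a joint passes its speed limit or range.

### The arm

A 6-joint arm with a two-finger parallel gripper is mounted at the origin on the work surface. World frame = base frame: x ahead of the robot, y to its left, z up, the work surface at z = 0. Lengths are in m, angles in degrees, forces in N, time in s.
With the tool pointing down it reaches from about 0.375 to 0.9 m from the base axis. Payload 3.1 kg.
Tool frame: the origin (TCP) lies at the very end of the fingers, on their centre line; the grasp point (between the pads) lies 19 mm behind it (grip_point_offset is the distance from the TCP to the grasp point, in m); y points along the fingers, x is the direction in which the jaws open and shut, and the axes are right-handed (so a half turn about y gives the same grasp; the last joint's range is limited). The gripper opens to 87 mm and grips with 3 to 60 N. Pads are 19 mm wide; open, the fingers measure 117 mm over their backs; the gripper's body (75 mm by 190 mm) begins 51 mm behind the grasp point.
Start: joints at [-76.404, 30.224, 82.088, -0, 67.689, -10.227], TCP at [0.252, -0.572, 0.223] pointing down, gripper open.
Joint ranges: [-176.69, 176.69], [-43.24, 126.21], [12.49, 139.97], [-82, 262], [0, 151.66], [-163.58, 163.58]. Speed limits (degrees/s): [159.86, 159.86, 180, 180, 180, 180].

### API

Orientations are given as a 3x3 rotation matrix whose columns are the frame's x, y, z axes.
In Python, from rig import * gives the robot as it stands.
- The arm moves only by the tool send_rows, never from a script. Its argument "moves" is text: rows parted by semicolons, each of 5 numbers parted by spaces: the finger opening in mm, from 0 to 87, then the shift along the tool's x, y, z in mm, then the turn about the tool's y in degrees. In form: fingers dx dy dz yaw; .... A call has 1 to 20 rows; each row shifts and turns the commanded pose from where the row before left it, along the tool's axes as they then stand; what a row does not reach is not made up. A row lasts 1/12 s, in which the tool goes at most 41.7 mm and 7.16 degrees, less where a joint would pass 70% of its speed; a pose out of reach is approached as far as the arm can. A call is refused whole if a number of a shift passes 41.7 or a number of a turn 7.16, either way. A call with a gripper value outside its range is refused whole. The fingers move at their own pace and stop on an object; the grip force is fixed at half the most. Time passes only in rows, so rows that do not move let the fingers close. It gives the time, the measured TCP pose, the force and the opening at its end, in the units of the state.
- read_state(): the state, without advancing time (a new reading comes with each control period).
- capture(name): name is "side" or "top"; returns a dict with "image" (400x640x3 uint8, blue, green, red), "z_map" (400x640 float32, m along the optical axis (not along the pixel's ray), 0 where there is no reading), "mtx" (3x3 intrinsics, pixels), "origin" and "rotation" of the camera in the world. Camera axes: x right, y up, looking along -z (the intrinsics and any distortion apply to the point x, -y, -z); pixel columns grow to the right and rows downward; lengths in m; the calibration is good to about 2 mm. A picture is of the moment at which its call begins.
- hand_in(): hands the job in, once; it reports no verdict.
Trained networks look in a picture, given as the dict that the camera call returned (one of the last four; its "shot" number tells which), for a name from the list of things; names that differ only in an ending like _2 or _b are one class to them, and where a whole thing is asked for, a point or a joint stands for the part that bears it (a point fixed in the world has none). Each returns a list of dicts, best first, with "p" (0 to 1); they miss things now and then, are a little off and sometimes report something else, mostly with a low value. They report only what shows in the picture. A call takes as long as a camera call. They do not tell look-alikes from the thing itself.
- search_frame(picture, name): "bbox" ([left, top, right, bottom] in pixels, round what is visible of it).
- masks_of(picture, name): "region" (400x640 bool, what is visible of it) and "bbox" ([left, top, right, bottom] in pixels, round what is visible of it).
- mark_of(picture, name): "pixel" ([row, column] in pixels: a listed point, or the origin of a listed thing).
The state is a dict: "time_s": time; "joint_positions": joint angles; "qvel": joint speeds; "tau": joint torques, N m; "position": TCP position; "tcp_rot": TCP orientation; "force": force on the tool from outside, world axes, zero at the start; "moment": the same for the moment, N m; "opening": opening from 0.0 (shut) to 1.0 (fully open).
Only numpy, scipy, OpenCV 4.12 (cv2) and the standard library are available. Lean on these libraries where they do the work, as an engineer would, in place of code of your own. Each camera call takes 0.05 s, during which the arm holds its last target. There are 200 camera calls.

## Working session

There is one attempt and no reset: what is moved stays moved. The work goes in short steps, Python scripts to look and compute and a tool call to move; the robot and the scene stay as the last step left them, time stands still between calls to the robot, and variables do not carry over. Pictures are saved under pics/ and viewed, about 8 in all and at most 12, crops included, and the job is handed in when it is done.

Besides the shell and the picture viewer there is one more tool, called after "Request:" as name(argument=value, ...) on one line, values as JSON. send_rows: Moves the arm, as the interface text tells. Its arguments: {"type":"object","properties":{"moves":{"type":"string"}},"required":["moves"]}

```bash
mkdir -p pics; ls
cat > h.py <<'E'
from rig import *
import numpy as np, cv2
def ray(c,px):
    r,k=px; K=c["mtx"]; d=np.array([(k-K[0,2])/K[0,0],-(r-K[1,2])/K[1,1],-1.0])
    return np.array(c["origin"]),np.array(c["rotation"])@d
def atz(c,px,z):
    o,d=ray(c,px); return o+d*(z-o[2])/d[2]
def dep(c,px):
    o,d=ray(c,px); return o+d*c["z_map"][int(round(px[0])),int(round(px[1]))]
E
python3 - <<'E'
from h import *
np.set_printoptions(precision=3,suppress=True)
s=read_state();print(s["position"],s["tcp_rot"],s["opening"],s["force"])
for n in("top","side"):
    c=capture(n);cv2.imwrite(f"pics/{n}0.png",c["image"]);print(n,c["mtx"],c["origin"],c["rotation"])
    for t in("gearbox","range_knob","range_stem","disc_green","disc_red","clutch_box","clutch_knob","peg_rail","valve_plate","reed_tray","plug_gauge"):
        for m in mark_of(c,t)[:3]: print(n,t,round(m["p"],2),np.round(m["pixel"],1),dep(c,m["pixel"]))
E
```

```text
pics
[ 0.252 -0.571  0.222] [[ 0.404 -0.     0.915]
 [-0.915  0.002  0.404]
 [-0.002 -1.     0.   ]] 1.0014029913273044 [-0.084 -0.022  0.054]
top [[484.118   0.    321.157]
 [  0.    484.118 198.024]
 [  0.      0.      1.   ]] [0.453 0.007 1.412] [[-0.019  0.997 -0.073]
 [-1.    -0.019  0.004]
 [ 0.003  0.073  0.997]]
top gearbox 0.81 [197.4 381.4] [ 0.549 -0.164  0.088]
top range_knob 0.66 [194.4 401.5] [ 0.547 -0.2    0.202]
top range_stem 0.73 [193.7 384.8] [ 0.559 -0.174  0.087]
top disc_green 0.52 [176.7 373.8] [ 0.604 -0.143  0.101]
top disc_red 0.6 [178.7 405.1] [ 0.598 -0.228  0.1  ]
top clutch_box 0.76 [198.1 229.2] [0.556 0.258 0.06 ]
top clutch_box 0.75 [194.7 284.4] [0.561 0.102 0.083]
top clutch_box 0.69 [266.7 235.3] [0.366 0.242 0.066]
top clutch_knob 0.67 [219.2 216.9] [0.495 0.271 0.165]
top clutch_knob 0.55 [292.5 216.8] [0.309 0.27  0.175]
top clutch_knob 0.52 [206.8 274.9] [0.523 0.121 0.172]
top valve_plate 0.65 [251.9 486.8] [ 0.391 -0.474  0.009]
top reed_tray 0.94 [230.6 174.8] [0.469 0.428 0.002]
top plug_gauge 0.89 [137.3 214.9] [0.736 0.305 0.029]
side [[
[... 199 characters left out ...]
31. ] [ 0.546 -0.07   0.072]
side range_knob 0.52 [155.4 333.4] [ 0.552 -0.178  0.192]
side range_stem 0.76 [181.6 335.6] [ 0.543 -0.177  0.098]
side disc_green 0.52 [188.1 313. ] [ 0.609 -0.133  0.098]
side clutch_box 0.92 [317.9 392.4] [0.368 0.295 0.059]
side clutch_box 0.9 [316.4 313.7] [0.545 0.313 0.058]
side clutch_box 0.6 [266.  314.4] [0.565 0.152 0.053]
side clutch_knob 0.8 [283.8 427.6] [0.306 0.284 0.168]
side clutch_knob 0.73 [230.5 332.6] [0.522 0.131 0.161]
side clutch_knob 0.69 [275.9 334.4] [0.502 0.291 0.173]
side valve_plate 0.83 [164.6 383.1] [ 0.388 -0.443  0.01 ]
side reed_tray 0.65 [378.3 340.4] [0.473 0.422 0.003]
side plug_gauge 0.85 [325.1 236.7] [0.723 0.334 0.023]
```

View pics/top0.png

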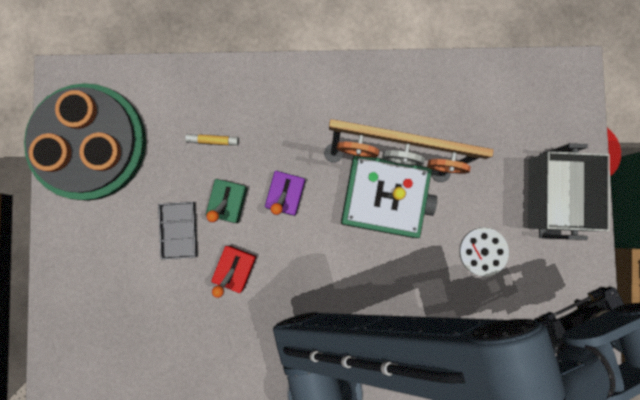

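View pics/side0.png

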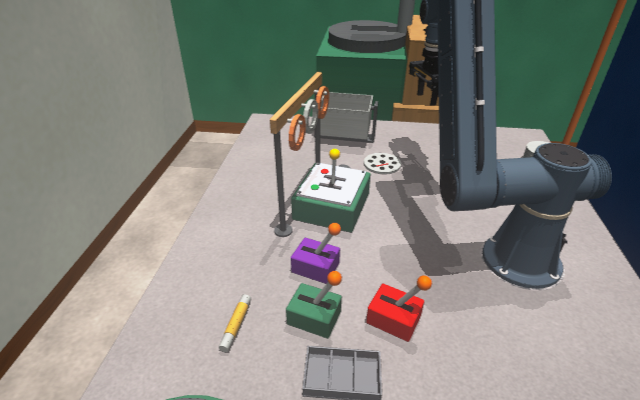

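Top view: the real green clutch box is at about (row 198, col 229) with its knob at (215, 213). The purple and red boxes are look-alikes. The green disc is at (177, 374), on the gearbox's +y lane, and the knob is near (193, 400). Next I'll measure the yaws and the ring positions.

```bash
cat >> h.py <<'E'
def cloud(c):
    K=c["mtx"];v,u=np.mgrid[0:400,0:640];z=c["z_map"]
    d=np.stack([(u-K[0,2])/K[0,0],-(v-K[1,2])/K[1,1],-np.ones_like(z)],-1)*z[...,None]
    P=d@np.array(c["rotation"]).T+np.array(c["origin"]);P[z==0]=np.nan;return P
def box(c,P,m,z0,z1):
    s=m&(P[...,2]>z0)&(P[...,2]<z1);q=P[s][:,:2].astype(np.float32)
    return cv2.minAreaRect(q*1000),s.sum()
E
python3 - <<'E'
from h import *
np.set_printoptions(precision=4,suppress=True)
for n in("top","side"):
    c=capture(n);P=cloud(c);im=c["image"];hsv=cv2.cvtColor(im,cv2.COLOR_BGR2HSV)
    H,S,V=[hsv[...,i].astype(int) for i in range(3)]
    for t,z0,z1 in(("gearbox",.08,.105),("clutch_box",.05,.07)):
        for m in masks_of(c,t)[:3]: print(n,t,round(m["p"],2),m["bbox"],box(c,P,m["region"],z0,z1))
    def blob(nm,m,z0,z1):
        k=m&(P[...,2]>z0)&(P[...,2]<z1)
        if k.sum()<3: print(nm,'none');return
        nn,l,st,ce=cv2.connectedComponentsWithStats(k.astype(np.uint8))
        for i in np.argsort(-st[1:,4])[:4]+1:
            if st[i,4]<4: continue
            q=P[l==i]; print(n,nm,st[i,4],ce[i][::-1],'mean',q.mean(0),'min',np.nanpercentile(q,3,0),'max',np.nanpercentile(q,97,0))
    blob('yel',(H>22)&(H<35)&(S>150)&(V>100),.15,.25)
    blob('orange',(H>5)&(H<18)&(S>150)&(V>100),.13,.19)
    blob('gdisc',(H>45)&(H<80)&(S>150)&(V>100),.09,.115)
    blob('rdisc',((H<8)|(H>172))&(S>150)&(V>100),.09,.115)
    blob('rings+rail',P[...,1]<0,.25,.42)
    blob('ringsO',(H>5)&(H<18)&(S>150),.25,.42)
E
```

```text
top gearbox 0.73 [157.1, 204.0, 199.0, 258.8] (((0.0, 0.0), (0.0, 0.0), 0.0), np.int64(0))
top gearbox 0.66 [340.5, 155.5, 438.5, 236.5] (((550.276123046875, -194.09815979003906), (249.27999877929688, 200.234375), 78.30506896972656), np.int64(5279))
top clutch_box 0.97 [208.4, 244.1, 259.0, 297.6] (((357.8765563964844, 250.36090087890625), (90.70545196533203, 110.48737335205078), 67.82129669189453), np.int64(1196))
top clutch_box 0.85 [207.4, 172.7, 245.2, 225.3] (((549.2249755859375, 270.13873291015625), (91.26823425292969, 109.82211303710938), 75.0862808227539), np.int64(1118))
top clutch_box 0.6 [266.1, 173.3, 307.1, 218.2] (((568.2019653320312, 103.36795806884766), (90.29424285888672, 109.95641326904297), 72.954345703125), np.int64(1098))
top yel 100 [192.9  398.79] mean [ 0.5508 -0.193   0.2024] min [ 0.5385 -0.2056  0.1955] max [ 0.5634 -0.1815  0.2088]
top orange 97 [215.732  212.1443] mean [0.5035 0.2815 0.1719] min [0.4922 0.2701 0.1658] max [0.5159 0.2947 0.178 ]
top orange 94 [290.9894 217.4255] mean [0.3126 0.2691 0.1698] min [0.3001 0.2585 0.1616] max [0.3241 0.2811 0.17
[... 3284 characters left out ...]
28] min [-0.9597 -2.0548  0.2515] max [-0.2961 -2.0194  0.2958]
side rings+rail 915 [ 69.4929 427.2863] mean [ 0.2677 -0.5523  0.3363] min [ 0.233  -0.6352  0.2581] max [ 0.3144 -0.4767  0.411 ]
side ringsO 340 [ 53.0971 600.7324] mean [-0.3948 -0.8092  0.3383] min [-0.4058 -0.8206  0.2559] max [-0.3854 -0.8006  0.4153]
side ringsO 107 [126.8224 292.8692] mean [ 0.6484 -0.0552  0.3421] min [ 0.6383 -0.0887  0.3135] max [ 0.6565 -0.0376  0.3601]
side ringsO 88 [ 94.4432 320.0341] mean [ 0.6046 -0.2702  0.3444] min [ 0.5916 -0.3413  0.3101] max [ 0.6242 -0.2421  0.3602]
side ringsO 61 [104.0656 324.9672] mean [ 0.5942 -0.3111  0.2965] min [ 0.5886 -0.3235  0.2796] max [ 0.6007 -0.2795  0.3231]
```

Request:
send_rows(moves="87 0 -30 0 0;87 -26 0 22 0;87 -26 0 22 0;87 -26 0 22 0;87 -26 0 22 0;87 -26 0 22 0;87 -26 0 22 0;87 -26 0 22 0;87 -26 0 22 0;87 -26 0 22 0;87 -26 0 22 0;87 -26 0 22 0;87 -26 0 22 0;87 -26 0 22 0;87 -26 0 22 0;87 -26 0 22 0;87 -26 0 22 0;87 -26 0 22 0;87 -26 0 22 0;87 -26 0 22 0")

```text
time_s: 3.17
position: [0.4356, 0.0508, 0.2529]
tcp_rot: [[0.404, 0.001, 0.915], [-0.915, -0.0, 0.404], [0.001, -1.0, 0.001]]
force: [0.2, -0.2, 1.0]
opening: 0.998
```

Request:
send_rows(moves="87 -26 0 22 0;87 -26 0 22 0;87 -26 0 22 0;87 -26 0 22 0;87 -26 0 22 0;87 -26 0 22 0;87 0 0 0 -6.4;87 0 0 0 -6.4;87 0 0 0 -6.4;87 0 0 0 -6.4;87 0 0 0 -6.4;87 0 0 0 -6.4;87 0 0 0 -6.4;87 0 0 0 -6.4;87 0 0 0 0")

```text
time_s: 4.42
position: [0.493, 0.2451, 0.2526]
tcp_rot: [[0.967, 0.0, 0.257], [-0.257, -0.0, 0.967], [0.0, -1.0, 0.0]]
force: [-0.5, -0.3, -0.6]
opening: 0.999
```

```bash
cat >> h.py <<'E'
np.set_printoptions(precision=4,suppress=True)
def to(t):
    s=read_state();R=np.array(s["tcp_rot"]);print("pos",s["position"],"xang",np.degrees(np.arctan2(R[1,0],R[0,0])),"F",s["force"],"t",s["time_s"],"open",s["opening"]);print("delta mm tool",R.T@(np.array(t)-s["position"])*1000)
E
python3 - <<'E'
from h import *
to([.500,.2845,.141]);print(read_state()["tcp_rot"])
c=capture("side");cv2.imwrite("pics/s1.png",cv2.resize(c["image"][100:350,230:480],None,fx=2.4,fy=2.4))
E
```

```text
pos [0.493  0.2451 0.2526] xang -14.865941685089687 F [-0.5173 -0.3272 -0.6334] t 4.4167 open 0.9990120062797911
delta mm tool [ -3.3491 111.6114  39.9082]
[[ 0.9665  0.      0.2566]
 [-0.2566 -0.      0.9665]
 [ 0.     -1.      0.    ]]
```

View pics/s1.png

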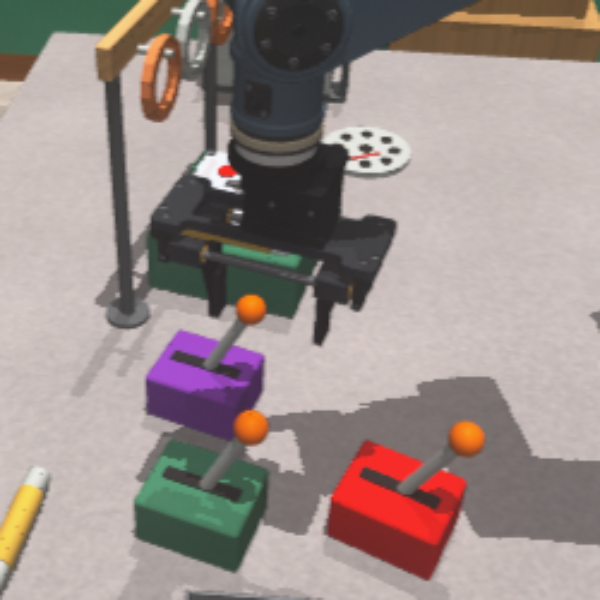

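The gripper body is a wide slab along the jaw direction, with the wrist above it. The true clutch is the green box, with its knob at (428, 251) in the crop. Next I lower the open jaws fore and aft of its knob.

Request:
send_rows(moves="87 -2 0 20 0;87 -1 0 20 0;87 0 0 0 0;87 0 28 0 0;87 0 28 0 0;87 0 28 0 0;87 0 27 0 0;87 0 0 0 0;50 0 0 0 0;50 0 0 0 0;50 0 0 0 0;50 0 0 0 0")

```text
time_s: 5.47
position: [0.5018, 0.2849, 0.1435]
tcp_rot: [[0.966, 0.004, 0.259], [-0.259, 0.001, 0.966], [0.003, -1.0, 0.002]]
force: [-0.2, 0.0, -0.2]
opening: 0.781
```

Run:
```python
from h import *
to([.601,.2575,.141])
c=capture("side");cv2.imwrite("pics/s2.png",cv2.resize(c["image"][200:350,260:410],None,fx=3,fy=3))
```

```text
pos [0.5018 0.2849 0.1435] xang -14.995279560587958 F [-0.2481  0.0085 -0.2039] t 5.4667 open 0.7811246979751416
delta mm tool [102.9139   2.8689  -0.7528]
```

View pics/s2.png

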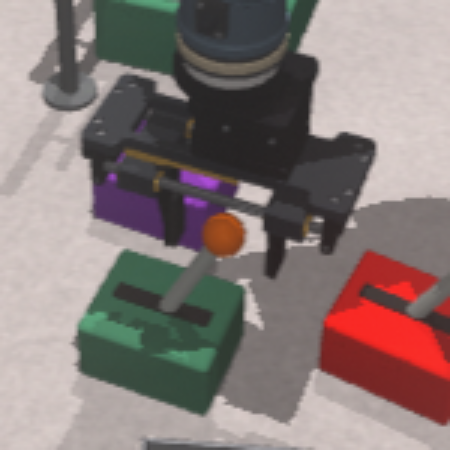

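Request:
send_rows(moves="50 0 0 0 0;50 0 0 0 0;50 10 0 0 0;50 12 0 0 0;50 12 0 0 0;50 12 0 0 0;50 12 0 0 0;50 12 0 0 0;50 12 0 0 0;50 10 0 0 0;50 5 0 0 0;50 3 0 0 0;50 0 0 0 0")

```text
time_s: 6.6
position: [0.5981, 0.2582, 0.1413]
tcp_rot: [[0.966, 0.001, 0.259], [-0.259, -0.0, 0.966], [0.001, -1.0, 0.0]]
force: [-0.0, 0.3, 0.3]
opening: 0.574
```

Request:
send_rows(moves="50 3 0 0 0;50 2 0 0 0;50 2 0 0 0;50 0 0 0 0")

```text
time_s: 6.93
position: [0.604, 0.2569, 0.1416]
tcp_rot: [[0.966, 0.0, 0.258], [-0.258, -0.0, 0.966], [0.0, -1.0, -0.0]]
force: [-0.2, 0.2, -0.8]
opening: 0.572
```

Request:
send_rows(moves="50 2 0 0 0;50 2 0 0 0;50 2 0 0 0;50 0 0 0 0")

```text
time_s: 7.27
position: [0.6094, 0.2554, 0.1415]
tcp_rot: [[0.966, -0.001, 0.259], [-0.259, 0.0, 0.966], [-0.001, -1.0, 0.0]]
force: [-3.0, 1.0, -0.4]
opening: 0.575
```

```bash
cat >> h.py <<'E'
def col(c,lo,hi,z0,z1,P=None):
    P=cloud(c);hsv=cv2.cvtColor(c["image"],cv2.COLOR_BGR2HSV);H,S,V=[hsv[...,i].astype(int) for i in range(3)]
    k=(H>=lo)&(H<=hi)&(S>150)&(V>100)&(P[...,2]>z0)&(P[...,2]<z1)
    nn,l,st,ce=cv2.connectedComponentsWithStats(k.astype(np.uint8))
    for i in range(1,nn):
        if st[i,4]>15: print(c["shot"],st[i,4],ce[i][::-1],P[l==i].mean(0))
E
python3 - <<'E'
from h import *
to([.601,.2575,.141])
for n in("side","top"):
    c=capture(n);col(c,6,18,.13,.2)
E
```

```text
pos [0.6094 0.2554 0.1415] xang -14.992512829510332 F [-2.9763  1.0289 -0.4134] t 7.2667 open 0.5751074883646237
delta mm tool [-8.6946  0.4979 -0.1292]
7 104 [227.9615 334.4712] [0.5183 0.1263 0.1659]
7 114 [265.7018 291.2193] [0.6009 0.2663 0.1655]
7 148 [282.4122 423.8986] [0.3126 0.2785 0.1655]
8 103 [208.5631 276.0485] [0.5189 0.118  0.1701]
```

Request:
send_rows(moves="50 -4 0 0 0;87 0 0 0 0;87 0 0 0 0;87 0 0 0 0;87 0 -30 0 0;87 0 -30 0 0;87 0 -30 0 0;87 0 -25 0 0;87 -30 0 0 0;87 -30 0 0 0;87 -30 0 0 0;87 -25 0 0 0;87 0 0 0 7.16;87 0 0 0 7.16;87 0 0 0 7.16;87 0 0 0 7.16;87 0 0 0 7.16;87 0 0 0 7.16;87 0 0 0 7.16;87 0 0 0 7.16")

```text
time_s: 9.03
position: [0.4952, 0.286, 0.2569]
tcp_rot: [[0.299, 0.001, 0.954], [-0.954, 0.0, 0.299], [0.0, -1.0, 0.001]]
force: [-0.1, -0.0, 0.0]
opening: 0.997
```

Request:
send_rows(moves="87 0 0 0 7.16;87 0 0 0 7.16;87 0 0 0 7.16;87 0 0 0 7.16;87 35 0 7 0;87 35 0 7 0;87 35 0 7 0;87 35 0 7 0;87 35 0 7 0;87 35 0 7 0;87 35 0 7 0;87 35 0 7 0;87 35 0 7 0;87 35 0 7 0;87 35 0 7 0;87 35 0 7 0;87 35 0 7 0;87 0 0 0 0")

```text
time_s: 10.53
position: [0.4995, -0.1853, 0.2572]
tcp_rot: [[-0.195, 0.004, 0.981], [-0.981, -0.006, -0.195], [0.005, -1.0, 0.005]]
force: [0.6, -0.4, -0.2]
opening: 0.999
```

Run:
```python
from h import *
to([.550,-.194,.178])
c=capture("side");col(c,6,18,.13,.2);col(c,22,35,.15,.25)
cv2.imwrite("pics/s3.png",cv2.resize(c["image"][50:250,230:480],None,fx=2.4,fy=2.4))
c=capture("top");col(c,6,18,.13,.2);col(c,22,35,.15,.25)
```

```text
pos [ 0.4995 -0.1853  0.2572] xang -101.229631052711 F [ 0.6072 -0.3958 -0.1795] t 10.5333 open 0.9993064519865728
delta mm tool [-1.7194 79.4686 50.8864]
9 87 [ 96.9195 584.1149] [-0.397  -0.8077  0.1657]
9 112 [228.2679 334.2679] [0.5187 0.1267 0.1652]
9 138 [265.0942 292.1014] [0.5992 0.2648 0.1661]
9 160 [282.35   424.1125] [0.312  0.278  0.1652]
9 73 [153.2603 334.0411] [ 0.551  -0.1855  0.195 ]
10 95 [178.4947 222.0316] [0.5991 0.2562 0.1703]
10 89 [208.4382 276.236 ] [0.5192 0.1175 0.1704]
10 94 [291.1383 217.2021] [0.3122 0.2696 0.17  ]
```

View pics/s3.png

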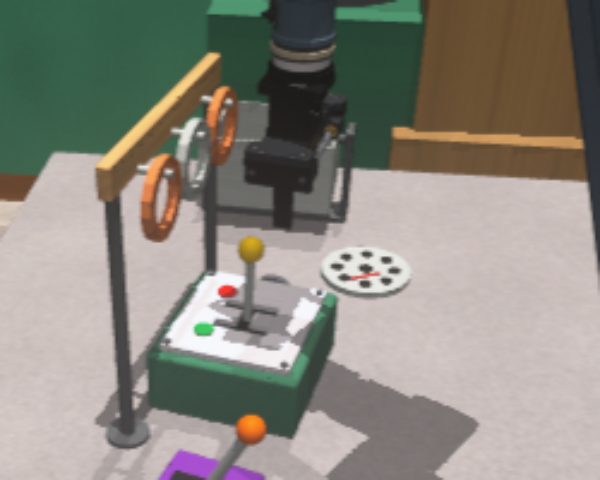

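Request:
send_rows(moves="87 -2 0 25 0;87 0 0 25 0;87 0 0 0 0;87 0 30 0 0;87 0 30 0 0;87 0 29 0 0;87 0 0 0 0;46 0 0 0 0;46 0 0 0 0;46 0 0 0 0;46 0 0 0 0;46 0 0 0 0;46 0 0 0 0")

```text
time_s: 11.72
position: [0.548, -0.1857, 0.1687]
tcp_rot: [[-0.189, 0.002, 0.982], [-0.982, -0.001, -0.189], [0.001, -1.0, 0.002]]
force: [0.7, 0.2, -0.1]
opening: 0.631
```

Request:
send_rows(moves="46 -10 0 0 0;46 -10 0 0 0;46 -10 0 0 0;46 -10 0 0 0;46 -10 1 0 0;46 -8 2 0 0;46 -5 2 0 0;46 -3 0 0 0;46 0 0 0 0")

```text
time_s: 12.47
position: [0.5596, -0.1194, 0.162]
tcp_rot: [[-0.188, -0.002, 0.982], [-0.982, 0.001, -0.188], [-0.001, -1.0, -0.002]]
force: [0.6, -0.1, -0.1]
opening: 0.533
```

Run:
```python
from h import *
to([.5643,-.121,.164])
c=capture("side");col(c,22,35,.15,.25)
cv2.imwrite("pics/s4.png",cv2.resize(c["image"][50:250,230:480],None,fx=2.4,fy=2.4))
c=capture("top");col(c,22,35,.15,.25)
```

```text
pos [ 0.5596 -0.1194  0.162 ] xang -100.8401986299372 F [ 0.6129 -0.1395 -0.1437] t 12.4667 open 0.53279638742264
delta mm tool [ 0.686  -1.9856  4.9372]
```

View pics/s4.png

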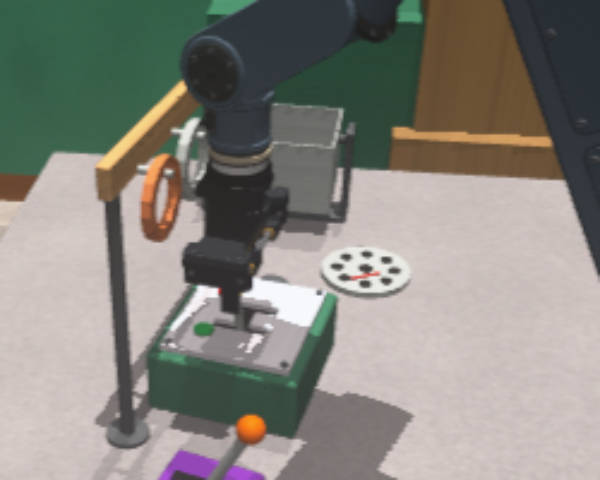

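Request:
send_rows(moves="46 -2 0 0 0;46 -2 0 0 0;46 0 0 0 0")

```text
time_s: 12.82
position: [0.5607, -0.1167, 0.1625]
tcp_rot: [[-0.189, -0.0, 0.982], [-0.982, 0.0, -0.189], [-0.0, -1.0, -0.0]]
force: [0.5, -0.9, 0.3]
opening: 0.525
```

Request:
send_rows(moves="46 -2 0 0 0;46 0 0 0 0")

```text
time_s: 12.98
position: [0.5611, -0.1147, 0.1626]
tcp_rot: [[-0.189, -0.0, 0.982], [-0.982, 0.0, -0.189], [-0.0, -1.0, -0.0]]
force: [-0.2, -0.9, 0.8]
opening: 0.527
```

Request:
send_rows(moves="46 -2 0 0 0;46 0 0 0 0")

```text
time_s: 13.15
position: [0.5615, -0.1127, 0.1625]
tcp_rot: [[-0.189, -0.0, 0.982], [-0.982, -0.0, -0.189], [0.0, -1.0, -0.0]]
force: [-0.0, -1.3, -0.2]
opening: 0.525
```

Request:
send_rows(moves="46 -2 0 0 0;46 0 0 0 0")

```text
time_s: 13.32
position: [0.5618, -0.1111, 0.1624]
tcp_rot: [[-0.189, -0.0, 0.982], [-0.982, -0.001, -0.189], [0.001, -1.0, -0.0]]
force: [-0.4, -3.1, -0.4]
opening: 0.531
```

Request:
send_rows(moves="46 -2 0 0 0;46 0 0 0 0")

```text
time_s: 13.48
position: [0.562, -0.1094, 0.1622]
tcp_rot: [[-0.189, -0.001, 0.982], [-0.982, -0.001, -0.189], [0.001, -1.0, -0.001]]
force: [-0.5, -5.1, -2.2]
opening: 0.525
```

Request:
send_rows(moves="46 4 0 0 0;60 2 0 0 0;60 0 0 0 0;60 0 0 -15 0;60 0 0 -25 0;60 0 0 -30 0;0 0 0 0 0;0 0 25 0 0;0 0 25 0 0;0 0 7 0 0;0 0 0 0 0;0 0 0 0 0")

```text
time_s: 14.48
position: [0.4928, -0.1014, 0.1057]
tcp_rot: [[-0.189, -0.0, 0.982], [-0.982, 0.0, -0.189], [-0.0, -1.0, -0.0]]
force: [0.8, -0.6, -0.9]
opening: 0.323
```

Run:
```python
from h import *
to([.5643,-.121,.105])
c=capture("side");col(c,22,35,.14,.25)
cv2.imwrite("pics/s5.png",cv2.resize(c["image"][50:250,230:480],None,fx=2.4,fy=2.4))
for m in mark_of(c,"range_stem")[:1]:print(m["p"],atz(c,m["pixel"],.09))
for m in mark_of(c,"range_knob")[:1]:print(m["p"],atz(c,m["pixel"],.18))
c=capture("top");col(c,22,35,.14,.25)
```

```text
pos [ 0.4928 -0.1014  0.1057] xang -100.90275748486066 F [ 0.7707 -0.573  -0.8595] t 14.4833 open 0.32278729669217676
delta mm tool [ 5.6796  0.663  73.946 ]
13 78 [169.2051 326.1667] [ 0.5661 -0.1093  0.1848]
0.66 [ 0.5541 -0.1412  0.09  ]
0.49 [ 0.5758 -0.1278  0.18  ]
14 86 [187.4535 368.5581] [ 0.5668 -0.1185  0.1926]
```

View pics/s5.png

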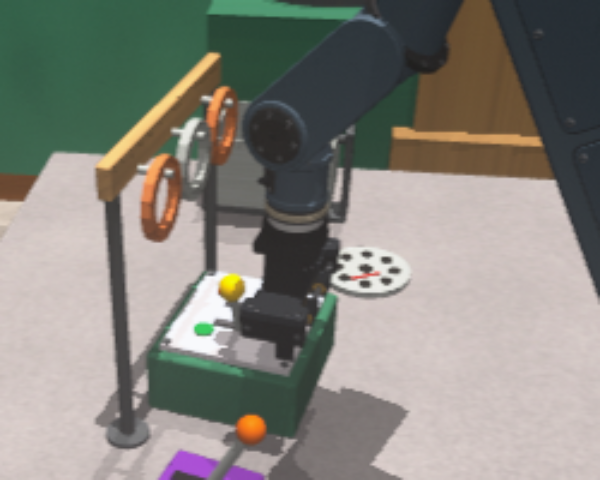

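Request:
send_rows(moves="0 0 0 10 0;0 0 0 8 0;0 0 0 6 0;0 0 0 6 0;0 0 0 6 0;0 0 0 6 0;0 0 0 0 0")

```text
time_s: 15.27
position: [0.5355, -0.1101, 0.1057]
tcp_rot: [[-0.189, 0.002, 0.982], [-0.982, -0.001, -0.189], [0.0, -1.0, 0.002]]
force: [-0.0, 0.6, -0.3]
opening: 0.007
```

Run:
```python
from h import *
to([.5643,-.121,.105])
c=capture("side");col(c,22,35,.14,.25)
c=capture("top");col(c,22,35,.14,.25)
```

```text
pos [ 0.5355 -0.1101  0.1057] xang -100.89992633102986 F [-0.0355  0.5741 -0.342 ] t 15.2667 open 0.007154942360856687
delta mm tool [ 5.2328  0.7331 30.3467]
15 52 [166.9423 318.6731] [ 0.5889 -0.1161  0.1865]
```

Request:
send_rows(moves="0 0 0 6 0;0 0 0 6 0;0 0 0 6 0;0 0 0 5 0;0 0 0 4 0;0 0 0 3 0;0 0 0 0 0")

```text
time_s: 15.95
position: [0.5643, -0.1155, 0.1056]
tcp_rot: [[-0.189, 0.001, 0.982], [-0.982, -0.001, -0.189], [0.0, -1.0, 0.002]]
force: [0.9, -0.9, 0.6]
opening: 0.003
```

Run:
```python
from h import *
to([.5643,-.121,.105])
c=capture("side");col(c,22,35,.14,.25)
cv2.imwrite("pics/s6.png",cv2.resize(c["image"][50:250,230:480],None,fx=3,fy=3))
c=capture("top");col(c,22,35,.14,.25)
```

```text
pos [ 0.5643 -0.1155  0.1056] xang -100.89364367336748 F [ 0.9121 -0.9262  0.6248] t 15.95 open 0.002900440105020774
delta mm tool [5.4032 0.6499 1.0839]
17 28 [166.0357 309.6786] [ 0.6166 -0.1238  0.1826]
```

View pics/s6.png

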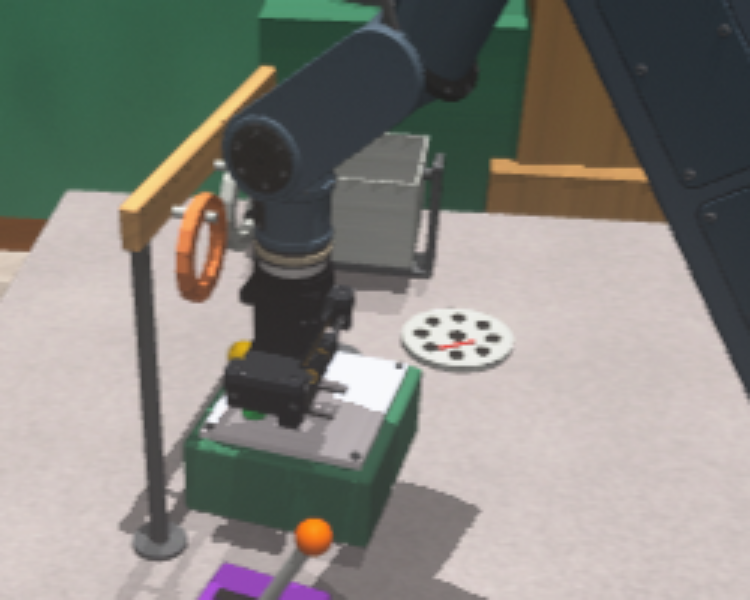

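Run:
```python
from h import *
xg=np.array([.981,-.194]);yg=np.array([.194,.981])
for n in("side","top"):
    c=capture(n);P=cloud(c);q=(P[...,:2]-[.553,-.178]);gx=q@xg;gy=q@yg;z=P[...,2]
    for z0 in np.arange(.18,.46,.02):
        k=(z>z0)&(z<z0+.02)&(abs(gy-.06)<.12)&(abs(gx)<.14);b=np.histogram(gx[k],bins=np.arange(0,.14,.006))[0];print(n,round(z0,2),b)
```

```text
side 0.18 [10  9 10 10 10  7  0 10 10  5  1  0  0  0  0  4 18  9  6  0  0  0  0]
side 0.2 [30 35 30 29 21 13  0  0  0  0  0  0  0  0  0  1 18 16  5  0  0  0  0]
side 0.22 [12 11 14  6  0  0  0  0  0  0  0  0  0  0  0  3 21 15  6  0  0  0  0]
side 0.24 [12 17 12  5  0  0  0  0  0  0  0  0  0  0  0  1 19 14  6  0  0  0  0]
side 0.26 [13 18 20 22 18 15  0  0  0  0 67 12  5  0  0  1 23 12  7  0  0  0  0]
side 0.28 [14 14  9 13  7  4  0  0  0  0 78 43 31  0  0  2 23 14  7  0  0  0  0]
side 0.3 [15 12 13  8  4  1  0  0  0  0 64 26 19  0  0  3 20 14  9  0  0  0  0]
side 0.32 [13 15 14  9  6  0  0  0  0  1 62 31 19  0  0  3 26 10  4  0  0  0  0]
side 0.34 [ 14  12  11  12  11   5   0   0   0   9  62  42  27   3  12 144  54   0
   0   0   0   0   0]
side 0.36 [  5   7   7   5   4   2   0   0   0   0   1   5   2   0   0 139 145  74
  45   0   0   0   0]
side 0.38 [16 14 15 14 12 13  8  3  0  0  0  0  0  0  0  0  2  7  1  0  0  0  0]
side 0.4 [15 17 17 14 16 15 14  7  0  0  0  0  0  0  0  0  0  0  0  0  0  0  0]
side 0.42 [18 18 19 17 15 18 10  7  0  0  0  0  0  0  0  0  0  0  0  0  0  0  0]
si
[... 683 characters left out ...]
0  0  0  0  0  0  0  0  0  0 81 42 22  0  0  3  6  0  0  0  0  0  0]
top 0.34 [  0   0   0   0   0   0   0   0   0  21 148 146  73  25  22 156  28   0
   0   0   0   0   0]
top 0.36 [  0   0   0   0   0   0   0   0   0   0  33  49  28   0   0 211 189 128
 122   1   0   0   0]
top 0.38 [  0   0   0   0   1   1   0   0   0   0   0   0   0   0   0  25 152 171
 103   0   0   0   0]
top 0.4 [1 0 1 1 2 1 2 0 0 0 0 0 0 0 0 0 0 0 0 0 0 0 0]
top 0.42 [ 5  8 24 67 75 46 28  7  0  0  0  0  0  0  0  0  0  0  0  0  0  0  0]
top 0.44 [141 138 133  71  34  15   0   0   0   0   0   0   0   0   0   0   0   0
   0   0   0   0   0]
top 0.46 [21 22  2  0  0  0  0  0  0  0  0  0  0  0  0  0  0  0  0  0  0  0  0]
```

The robot reaches gx of about 36 mm below the bar and the rings begin at 60, so there are about 24 mm of clearance. I push on gently to the stop.

Request:
send_rows(moves="0 0 0 3 0;0 0 0 2 0;0 0 0 2 0;0 0 0 0 0")

```text
time_s: 16.48
position: [0.5706, -0.1167, 0.1057]
tcp_rot: [[-0.189, 0.001, 0.982], [-0.982, -0.0, -0.189], [0.0, -1.0, 0.001]]
force: [0.4, 0.5, 0.6]
opening: 0.003
```

Request:
send_rows(moves="0 0 0 2 0;0 0 0 0 0")

```text
time_s: 16.65
position: [0.5724, -0.117, 0.1056]
tcp_rot: [[-0.189, 0.001, 0.982], [-0.982, -0.0, -0.189], [0.0, -1.0, 0.001]]
force: [0.1, 0.5, 0.8]
opening: 0.005
```

Request:
send_rows(moves="0 0 0 1 0;0 0 0 0 0")

```text
time_s: 16.82
position: [0.5731, -0.1171, 0.1056]
tcp_rot: [[-0.189, 0.0, 0.982], [-0.982, -0.0, -0.189], [0.0, -1.0, 0.0]]
force: [-0.4, 0.3, 0.8]
opening: 0.009
```

Request:
send_rows(moves="0 0 0 -20 0;0 0 0 -30 0;0 0 0 -35 0;0 0 -30 -10 0;0 0 -40 0 0;87 0 -40 0 0;87 0 -40 0 0;87 0 0 0 0")

```text
time_s: 17.48
position: [0.4845, -0.1011, 0.2634]
tcp_rot: [[-0.189, 0.016, 0.982], [-0.982, -0.007, -0.189], [0.004, -1.0, 0.017]]
force: [0.7, -0.3, 0.4]
opening: 0.146
```

Run:
```python
from h import *
xg=np.array([.981,-.194]);yg=np.array([.194,.981])
to([.609,.255,.25])
c=capture("side");col(c,22,35,.14,.25);col(c,6,18,.14,.19)
cv2.imwrite("pics/s7.png",cv2.resize(c["image"][50:250,230:480],None,fx=2.4,fy=2.4))
for nm,z in(("range_stem",.085),("disc_green",.1)):
    for m in mark_of(c,nm)[:1]:p=atz(c,m["pixel"],z)[:2]-[.553,-.178];print(nm,m["p"],p@xg,p@yg)
c=capture("top");col(c,22,35,.14,.25)
```

```text
pos [ 0.4845 -0.1011  0.2634] xang -100.88924595220814 F [ 0.6685 -0.2641  0.3532] t 17.4833 open 0.14553872342038424
delta mm tool [-373.2459   12.8235   54.7742]
21 78 [168.3846 308.7051] [ 0.6192 -0.1215  0.1757]
21 17 [ 93.8824 586.8235] [-0.4013 -0.8051  0.1798]
21 113 [228.3186 334.2478] [0.5188 0.1264 0.1648]
21 138 [265.0942 292.1014] [0.5993 0.2645 0.1658]
21 163 [282.3374 424.0245] [0.3122 0.2781 0.1652]
range_stem 0.7 0.02041652189612818 0.0336820244994604
disc_green 0.62 0.03729353345723935 0.048810614343358365
22 94 [167.5851 371.5638] [ 0.6187 -0.1286  0.1822]
```

View pics/s7.png

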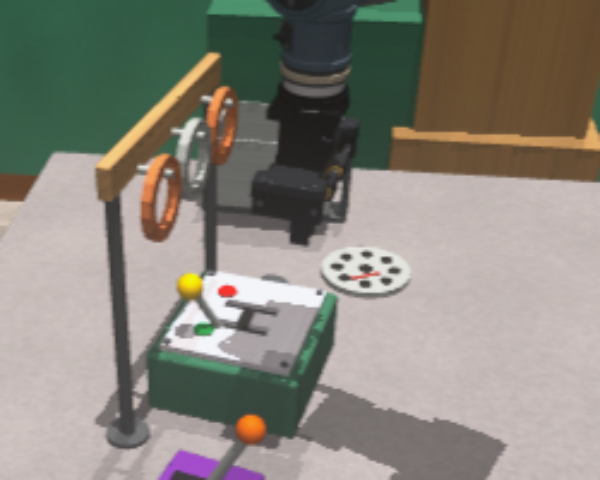

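The lever is forward in the green lane, but it measures only about 0.36 rad. I push it again until the stop is felt, to gain margin.

Request:
send_rows(moves="0 0 0 0 0;0 0 35 0 0;0 0 40 0 0;0 0 40 0 0;0 0 37 0 0;0 0 0 20 0;0 0 0 20 0;0 0 0 20 0;0 0 0 20 0;0 0 0 10 0;0 0 0 5 0;0 0 0 2 0;0 0 0 0 0")

```text
time_s: 18.77
position: [0.5739, -0.117, 0.1023]
tcp_rot: [[-0.189, -0.003, 0.982], [-0.982, 0.001, -0.189], [-0.001, -1.0, -0.003]]
force: [-0.6, 0.2, 0.8]
opening: 0.006
```

Request:
send_rows(moves="0 0 0 2 0;0 0 0 2 0;0 0 0 0 0")

```text
time_s: 19.02
position: [0.5787, -0.1181, 0.1036]
tcp_rot: [[-0.189, -0.0, 0.982], [-0.982, 0.0, -0.189], [-0.0, -1.0, -0.0]]
force: [-0.0, 0.3, 0.2]
opening: 0.007
```

Request:
send_rows(moves="0 0 0 2 0;0 0 0 0 0")

```text
time_s: 19.18
position: [0.581, -0.1186, 0.1037]
tcp_rot: [[-0.189, 0.001, 0.982], [-0.982, -0.0, -0.189], [0.0, -1.0, 0.001]]
force: [-0.5, 0.0, -0.2]
opening: 0.007
```

Request:
send_rows(moves="0 0 0 1 0;0 0 0 0 0")

```text
time_s: 19.35
position: [0.5817, -0.1187, 0.1037]
tcp_rot: [[-0.189, -0.0, 0.982], [-0.982, 0.0, -0.189], [0.0, -1.0, -0.0]]
force: [0.2, -0.3, 0.9]
opening: 0.005
```

Run:
```python
from h import *
to([.609,.255,.25])
xg=np.array([.981,-.194]);yg=np.array([.194,.981])
c=capture("side");col(c,22,35,.14,.25)
P=cloud(c);q=(P[...,:2]-[.553,-.178]);gx=q@xg;gy=q@yg;z=P[...,2]
k=(z>.255)&(z<.36)&(abs(gy-.06)<.12);print(np.histogram(gx[k],bins=np.arange(.02,.08,.004)))
c=capture("top");col(c,22,35,.14,.25)
```

```text
pos [ 0.5817 -0.1187  0.1037] xang -100.8940338630164 F [ 0.1652 -0.2632  0.872 ] t 19.35 open 0.0053555745117768155
delta mm tool [-372.1247 -146.3321  -43.8565]
(array([ 59,  49,  40,  50,  36,  34,  38,  20,   6,   6, 141, 171,  83,
        78]), array([0.02 , 0.024, 0.028, 0.032, 0.036, 0.04 , 0.044, 0.048, 0.052,
       0.056, 0.06 , 0.064, 0.068, 0.072, 0.076]))
```

Request:
send_rows(moves="0 0 0 -20 0;0 0 0 -30 0;0 0 0 -35 0;0 0 -30 -10 0;0 0 -40 0 0;87 0 -40 0 0;87 0 -40 0 0;87 0 0 0 0")

```text
time_s: 20.12
position: [0.4934, -0.1028, 0.2615]
tcp_rot: [[-0.189, 0.016, 0.982], [-0.982, -0.007, -0.189], [0.004, -1.0, 0.017]]
force: [-0.3, -0.7, 0.4]
opening: 0.152
```

Run:
```python
from h import *
xg=np.array([.981,-.194]);yg=np.array([.194,.981])
to([.609,.255,.25])
c=capture("side");col(c,22,35,.14,.25)
cv2.imwrite("pics/s8.png",cv2.resize(c["image"][130:210,270:370],None,fx=6,fy=6))
c=capture("top");col(c,22,35,.14,.25)
```

```text
pos [ 0.4934 -0.1028  0.2615] xang -100.88357881718983 F [-0.3433 -0.6975  0.4408] t 20.1167 open 0.15223468788306352
delta mm tool [-373.2144   10.7885   45.7697]
25 81 [168.9383 306.4938] [ 0.626  -0.1223  0.1727]
26 101 [164.7327 371.9901] [ 0.6264 -0.1303  0.1791]
```

View pics/s8.png

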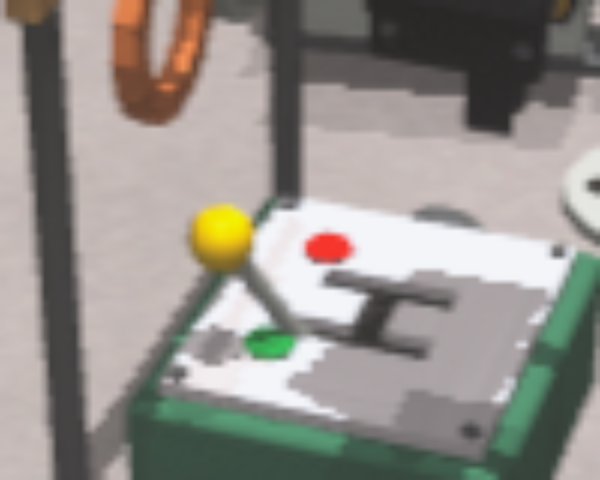

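Request:
send_rows(moves="87 -35 0 -7 0;87 -35 0 -7 0;87 -35 0 -7 0;87 -35 0 -7 0;87 -35 0 -7 0;87 -35 0 -7 0;87 -35 0 -7 0;87 -35 0 -7 0;87 -35 0 -7 0;87 -35 0 -7 0;87 -35 0 -7 0;87 0 0 0 -7.16;87 0 0 0 -7.16;87 0 0 0 -7.16;87 0 0 0 -7.16;87 0 0 0 -7.16;87 0 0 0 -7.16;87 0 0 0 -7.16;87 0 0 0 -7.16")

```text
time_s: 21.8
position: [0.4844, 0.2914, 0.2511]
tcp_rot: [[0.728, -0.004, 0.685], [-0.685, -0.002, 0.728], [-0.002, -1.0, -0.004]]
force: [0.1, -0.7, 0.5]
opening: 1.003
```

Request:
send_rows(moves="87 0 0 0 -7.16;87 0 0 0 -7.16;87 0 0 0 -7.16;87 0 0 0 -7.16;87 0 0 0 0")

```text
time_s: 22.22
position: [0.4844, 0.2914, 0.2513]
tcp_rot: [[0.967, -0.004, 0.256], [-0.256, -0.002, 0.967], [-0.004, -1.0, -0.003]]
force: [-0.2, -1.0, 0.0]
opening: 0.997
```

Run:
```python
from h import *
to([.600,.258,.141])
```

```text
pos [0.4844 0.2914 0.2513] xang -14.854022585248417 F [-0.1588 -0.9568  0.0082] t 22.2167 open 0.9965371394623469
delta mm tool [120.69   109.8264  -2.3624]
```

Request:
send_rows(moves="87 30 0 -1 0;87 30 0 -1 0;87 30 0 0 0;87 30 0 0 0;87 0 0 0 0;87 0 28 0 0;87 0 28 0 0;87 0 28 0 0;87 0 26 0 0;50 0 0 0 0;50 0 0 0 0;50 0 0 0 0;50 0 0 0 0;50 0 0 0 0;50 0 0 0 0")

```text
time_s: 23.47
position: [0.6019, 0.2592, 0.1453]
tcp_rot: [[0.966, 0.003, 0.259], [-0.259, 0.001, 0.966], [0.003, -1.0, 0.002]]
force: [-0.1, -0.0, -0.3]
opening: 0.635
```

Request:
send_rows(moves="50 -10 0 0 0;50 -12 0 0 0;50 -12 0 0 0;50 -12 0 0 0;50 -12 0 0 0;50 -12 0 0 0;50 -12 0 0 0;50 -10 0 0 0;50 -6 0 0 0;50 -4 0 0 0;50 -2 0 0 0;50 0 0 0 0")

```text
time_s: 24.47
position: [0.4996, 0.2858, 0.1433]
tcp_rot: [[0.966, -0.002, 0.258], [-0.258, -0.0, 0.966], [-0.002, -1.0, -0.001]]
force: [0.8, 0.2, -0.3]
opening: 0.575
```

Request:
send_rows(moves="50 -2 0 0 0;50 -2 0 0 0;50 0 0 0 0")

```text
time_s: 24.72
position: [0.4968, 0.2868, 0.1435]
tcp_rot: [[0.966, 0.0, 0.259], [-0.259, 0.0, 0.966], [-0.0, -1.0, 0.0]]
force: [-0.5, -0.3, -0.9]
opening: 0.578
```

Request:
send_rows(moves="50 -2 0 0 0;50 0 0 0 0")

```text
time_s: 24.88
position: [0.4947, 0.2873, 0.1435]
tcp_rot: [[0.966, -0.0, 0.259], [-0.259, 0.0, 0.966], [-0.0, -1.0, 0.0]]
force: [1.6, 0.4, -0.6]
opening: 0.576
```

Request:
send_rows(moves="50 -2 0 0 0;50 0 0 0 0")

```text
time_s: 25.05
position: [0.4926, 0.2879, 0.1435]
tcp_rot: [[0.966, -0.0, 0.258], [-0.258, 0.0, 0.966], [-0.0, -1.0, 0.0]]
force: [1.6, 0.3, -1.2]
opening: 0.574
```

Request:
send_rows(moves="50 -1 0 0 0;50 0 0 0 0;50 0 0 0 0")

```text
time_s: 25.3
position: [0.4917, 0.2882, 0.1436]
tcp_rot: [[0.966, -0.0, 0.258], [-0.258, 0.0, 0.966], [-0.0, -1.0, 0.0]]
force: [0.9, -0.3, -0.7]
opening: 0.578
```

Request:
send_rows(moves="50 4 0 0 0;87 0 0 0 0;87 0 0 0 0;87 0 0 0 0;87 0 0 0 0;87 0 -25 0 0;87 0 -35 0 0;87 0 -35 0 0;87 0 -35 0 0;87 -20 -20 0 0;87 0 0 0 0;87 0 0 0 0")

```text
time_s: 26.3
position: [0.4762, 0.2926, 0.2949]
tcp_rot: [[0.966, 0.003, 0.257], [-0.257, 0.001, 0.966], [0.002, -1.0, 0.002]]
force: [-0.8, -0.3, -0.2]
opening: 0.997
```

Run:
```python
from h import *
to([.600,.258,.141])
c=capture("side");col(c,22,35,.14,.25);col(c,6,18,.13,.19)
cv2.imwrite("pics/s9.png",cv2.resize(c["image"][100:350,230:480],None,fx=2.4,fy=2.4))
c=capture("top");col(c,22,35,.14,.25);col(c,6,18,.13,.19)
for t in("valve_plate","reed_tray","plug_gauge"):print(t,[dep(c,m["pixel"]) for m in mark_of(c,t)[:1]])
```

```text
pos [0.4762 0.2926 0.2949] xang -14.917032087540017 F [-0.811  -0.286  -0.2393] t 26.3 open 0.9972816872099574
delta mm tool [128.1934 154.2058  -1.7965]
27 61 [168.2623 305.6885] [ 0.6286 -0.1235  0.1741]
27 76 [ 98.2237 583.5789] [-0.3965 -0.8068  0.1605]
27 108 [228.4074 334.4722] [0.5182 0.127  0.1651]
27 145 [278.4069 335.0828] [0.5007 0.2917 0.1659]
27 165 [282.3636 424.0545] [0.3121 0.278  0.1652]
28 100 [164.74 372.  ] [ 0.6264 -0.1303  0.1791]
28 91 [208.3297 276.2857] [0.5195 0.1173 0.1708]
28 80 [216.8125 211.6125] [0.5008 0.283  0.1713]
28 95 [291.0526 217.4211] [0.3124 0.2691 0.1699]
valve_plate [array([ 0.3982, -0.4642,  0.0054])]
reed_tray [array([ 0.5889, -0.144 ,  0.0978])]
plug_gauge [array([0.7249, 0.3107, 0.0295])]
```

View pics/s9.png

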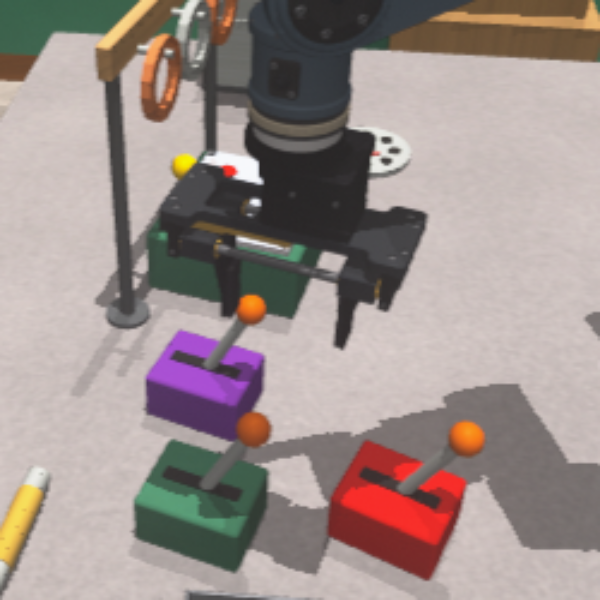

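Both levers are where they belong: the clutch knob is at x 0.501 (0.503 at the start) and the range knob has not moved. The gripper is clear of everything, so I hand in.

```bash
python3 -c "
from rig import *
print(hand_in())"
```

```text
the job is handed in; nothing more can be done
None
```

The gear change is done and handed in at about 26 s; hand-in gives no verdict, so I have no confirmation that it passed.

- **Clutch out:** I straddled the green box's clutch knob with the jaws and pushed it forward. It stopped with a 3 N rise in force.
- **Range lever:** I moved it sideways to its stop on the green disc's side, knob about 60 mm off centre. I then pushed it forward from behind with the lowered gripper. The moves cannot tilt the tool, so I worked with it vertical behind the rings instead of at a slant.
- **Second push:** the first push read only about 0.36 rad, so I pushed again to about 0.40 rad. The robot stayed about 8 mm clear of the rings by the camera depth.
- **Clutch back in:** I pulled the clutch lever back and let go of both levers.

**Last checks:**
- The clutch knob was at x = 0.501 m, against 0.503 m at the start, so it is engaged.
- The range knob was still forward in the green lane.
- The gripper was clear of everything, and no large force was seen at any point.

**Checks that disagreed or were weak:**
- I felt no clear stop at the forward end of the range lever or when pulling the clutch back, so both end positions rest on camera measurements.
- In the final check the network put the reed tray on the gearbox, a false detection. So I did not remeasure the tray; the robot never went near it.
- The plate and plug gauge readings differ by 12 mm from the start, within the network's scatter. The robot never went near either of them.

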